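# Square a sample plate on a sample lift and lock the lift down

### The job

Take the nudging tool from its tray and use it to nudge the white sample plate across the sample lift until the plate lies flush against both fences of the square corner. Then press the lift down with the tool (the round rubber pad is the place for it) until the catch holds it down, the plate still in the corner, and stand the tool upright back in its tray. Touch the plate and the lift only with the tool, never with the gripper, and leave the tape roll, beaker, timer and petri dish where they are.

Things in the scene. Friction and masses are not known exactly. Their poses are not given: they have to be found in the camera images.
- fixture: the fixed sample lift: base plate 215 x 150 x 10 mm under a dark platform 150 (own x) x 140 (y) mm, top 38 mm above the worktop when up, moving only up and down. Aluminium fences, 10 mm above the platform, have inner faces at own x = +63 and y = +58 mm; other edges open. Grey catch housing at x = 96 mm, 46 mm tall. Origin on the worktop under the platform's middle; z up
- corner (a point): point on the platform's top where the inner faces of the two fences meet; axes as the sample lift's; moves with the platform. The plate lies flush in the corner, long side along own x, when its origin is at x = -38 mm, y = -26 mm, z = 0 from this point
- press_pad (a point): centre of the top of the round black rubber pad (36 mm across, 1 mm proud of the platform) on the ear that sticks out from the middle of the platform's open -x edge, 96 mm from the lift's middle: the place to press the lift down. The ear is 46 mm wide and reaches to own x = -116 mm
- lift (a joint): how far the platform has sunk, in m: 0 up, 0.014 at its bottom stop. Sprung: it starts to sink at about 5 N and needs about 9 N at the bottom, plus damping (30 N per m/s). Past 0.011 the catch snaps over its tongue and, when let go, the platform stays at about 0.011; if not, it rises again
- catch (a joint): how far the sprung brass catch is pushed back into its housing, in m: 0 at rest and when it has snapped over the platform's tongue, about 0.004 while the tongue passes
- plate: flat white ceramic sample plate with small grey wells, 76 (own x) x 52 (own y) x 8 mm, about 70 g, lying loose on the platform, askew by up to 0.3 rad and 24 to 57 mm from where it must lie. Origin at the middle of its underside
- nudger: the nudging tool, 80 mm tall, 90 g, standing upright in its tray: a round black foot 28 mm across and 12 mm high, a short 12 mm stem, then a square aluminium grip 22 x 22 mm from 30 to 80 mm above the foot's underside. Origin at the middle of the foot's underside, z up, x and y square to the grip's faces
- tool_tray: shallow square grey tray 84 x 84 mm, fixed to the worktop, walls 4 mm thick and 12 mm high, floor 4 mm above the worktop. Origin at the middle of its underside
- tape_roll: roll of tape lying flat, 96 mm across, 19 mm high; bystander. Origin at the middle of its underside
- beaker: glass beaker, 85 x 93 x 120 mm; bystander. Origin at the middle of its underside
- timer: small white timer, 38 x 64 x 61 mm; bystander. Origin at the middle of its underside
- petri: petri dish, 60 mm across, 15 mm high; bystander. Origin at the middle of its underside

How it is judged:
By the outcome, as a careful person would: the job done as asked, in the order asked, and still so for the second after the job is handed in, with the robot touching nothing.
It also fails if it takes over 72 s, if anything falls off the work surface, if the arm or the gripper's body presses on something with over 40 N, if the wrist force passes 120 N, or if a joint passes its speed limit or range.

### The arm

A 7-joint arm with a two-finger parallel gripper is mounted at the origin on a cart in front of the work surface, level with it; the furniture and walls round the work are solid. World frame = base frame: x ahead of the robot, y to its left, z up, the work surface at z = 0. Lengths are in m, angles in rad, forces in N, time in s.
With the tool pointing down it reaches from about 0.4 to 0.85 m from the base axis. Payload 4.5 kg.
Tool frame: the origin (TCP) lies on the centre line of the jaws, within the pads' length; the fingertips stand 14 mm ahead of it and the grasp point (between the pads) lies 5 mm behind it (nose_length is the distance from the TCP to the fingertips, in m); x points along the fingers, y is the direction in which the jaws open and shut, and the axes are right-handed (so a half turn about x gives the same grasp; the last joint's range is limited). The gripper opens to 88 mm and grips with 3 to 60 N. Pads are 18 mm wide; open, the fingers measure 123 mm over their backs; the gripper's body (75 mm by 187 mm) begins 45 mm behind the grasp point.
Start: joints at [1.228, 0.689, -0.195, 1.565, 0.157, 0.902, -0.215], TCP at [0.23, -0.581, 0.253] pointing down, gripper open.
Joint ranges: [-3.01, 3.01], [-0.46, 2.08], [-1.47, 1.51], [0.13, 2.56], [-1, 4.14], [0.04, 2.09], [-2.66, 2.66]. Speed limits (rad/s): [2.57, 2.57, 3.14, 3.14, 3.14, 3.14, 3.14].

### API

Orientations are given as a unit quaternion [x, y, z, w].
In Python, from plant import get_state, snapshot, camera_params, finish_job, boxes_of, silhouettes, spot_point, nose_length gives the robot as it stands.
- The arm moves only by the tool apply_moves, never from a script. Its arguments are lists of equal length, an entry for each row: "delta_pos": the shift along the tool's x, y, z in cm, a list of three; "yaw": the turn about the tool's x in rad; "gripper": the opening in per cent of the stroke, from 0 (shut) to 100 (fully open). A call has 1 to 10 rows; each row is the pose to reach, as a shift and turn from the pose measured when the call began, along the tool's axes at that moment; what a row does not reach only later rows make up. A row lasts 1/12 s, in which the tool goes at most 41.7 mm and 7.16 degrees, less where a joint would pass 70% of its speed; a pose out of reach is approached as far as the arm can. A call with a gripper value outside its range is refused whole. The fingers move at their own pace and stop on an object; "force" is the grip in N (left out, the last holds). Time passes only in rows, so rows that repeat a pose let the fingers close. It gives the time, the measured TCP pose, the force and the opening at its end, in the units of the state.
- get_state(): the state, without advancing time (a new reading comes with each control period).
- snapshot(name): name is "scene" or "top"; returns the picture (420x560x3 uint8, red, green, blue); there is no depth.
- camera_params(name): a dict with "fovy" (degrees; the focal length in pixels is half the picture's height over the tangent of half this angle, whatever the lens; pixels are square), "cx", "cy" (the principal point, pixels), "dist" ([k1, k2, p1, p2, k3] as OpenCV has them; the pictures are not rectified), "position" and "orientation" of the camera in the world. Camera axes: x right, y down, z forward; pixel columns grow to the right and rows downward; lengths in m; the calibration is good to about 2 mm. A picture is of the moment at which its call begins. camera_params takes no time and is no camera call.
- finish_job(): hands the job in, once; it reports no verdict.
Trained networks look in the newest picture that a camera, given by its name, has taken for a name from the list of things; names that differ only in an ending like _2 or _b are one class to them, and where a whole thing is asked for, a point or a joint stands for the part that bears it (a point fixed in the world has none). Each returns a list of dicts, best first, with "score" (0 to 1); they miss things now and then, are a little off and sometimes report something else, mostly with a low value. They report only what shows in the picture. A call takes as long as a camera call.
- boxes_of(thing, camera): "bbox" ([left, top, width, height] in pixels, round what is visible of it).
- silhouettes(thing, camera): "mask" (420x560 bool, what is visible of it) and "bbox" ([left, top, width, height] in pixels, round what is visible of it).
- spot_point(thing, camera): "pixel" ([column, row] in pixels: a listed point, or the origin of a listed thing).
The state is a dict: "clock": time; "q": joint angles; "qd": joint speeds; "joint_torque": joint torques, N m; "tool_pos": TCP position; "eef_rot": TCP orientation; "contact_force": force on the tool from outside, world axes, zero at the start; "moment": the same for the moment, N m; "opening": opening from 0.0 (shut) to 1.0 (fully open).
Only numpy, scipy, OpenCV 4.12 (cv2) and the standard library are available. Lean on these libraries where they do the work, as an engineer would, in place of code of your own. Each camera call takes 0.05 s, during which the arm holds its last target.

## Working session

There is one attempt and no reset: what is moved stays moved. The work goes in short steps, Python scripts to look and compute and a tool call to move; the robot and the scene stay as the last step left them, time stands still between calls to the robot, and variables do not carry over. Pictures are saved under pics/ and viewed, and the job is handed in when it is done.

Besides the shell and the picture viewer there is one more tool, called after "Request:" by a JSON object that holds its "name" and its "arguments", one argument or row to a line. apply_moves: Moves the arm, as the interface text tells. Its arguments: {"type":"object","properties":{"delta_pos":{"type":"array"},"yaw":{"type":"array"},"gripper":{"type":"array"},"force":{"type":"number"}},"required":["delta_pos","yaw","gripper"]}

```bash
mkdir -p pics; ls; python3 - <<'E'
from plant import *
import cv2
for n in("scene","top"):
    im=snapshot(n); cv2.imwrite(f"pics/{n}0.png",im[:,:,::-1]); print(camera_params(n))
print(get_state(), nose_length if not callable(nose_length) else nose_length())
E
```

```text
pics
{'fovy': 49.89016816573509, 'cx': 269.7834625095753, 'cy': 211.81145039009095, 'dist': array([-0.12571211,  0.        ,  0.        ,  0.        ,  0.        ]), 'position': array([ 0.24188606, -0.54261429,  0.76894198]), 'orientation': array([ 0.89593196, -0.23831171,  0.09762499, -0.36191547])}
{'fovy': 47.95531400361084, 'cx': 280.17361633614905, 'cy': 212.7126659113343, 'dist': array([-0.04277272,  0.        ,  0.        ,  0.        ,  0.        ]), 'position': array([0.4204464 , 0.05283817, 1.08347034]), 'orientation': array([-0.69804791,  0.71178884, -0.04897675,  0.06072098])}
{'clock': 0.1, 'q': array([ 1.2277736 ,  0.68988652, -0.19455166,  1.56622799,  0.15729037,
        0.90249769, -0.21510191]), 'qd': array([-0.00057252, -0.00228931,  0.00149413, -0.00242448, -0.00121261,
        0.00109335, -0.00012324]), 'joint_torque': array([-2.89890522e-03, -5.28493631e+01, -1.27116110e+00, -1.53834325e+01,
       -5.25030855e-02,  2.06343684e-03,  6.20017590e-05]), 'tool_pos': array([ 0.22976077, -0.58065574,  0.2520027 ]), 'eef_rot': array([-0.69444717, -0.1330302 ,  0.69472653, -0.13191338]), 'contact_force': array([-0.27130437, -0.28490111,  0.39650848]), 'moment': array([0.01205019, 0.00587583, 0.0057738 ]), 'opening': 1.0046245438771797} 0.014
```

View pics/scene0.png

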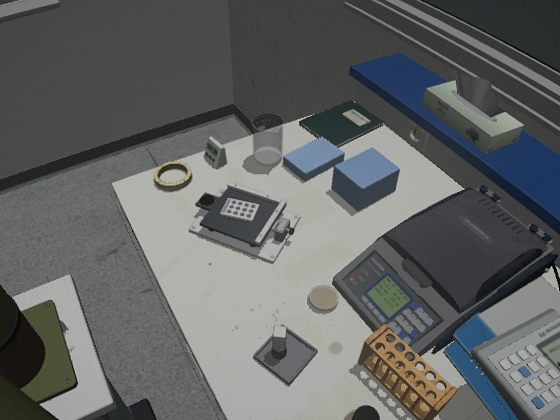

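View pics/top0.png

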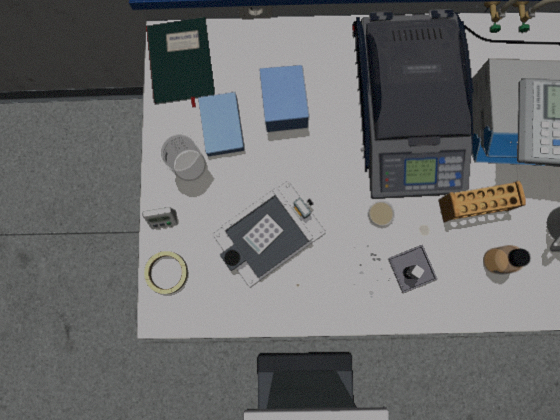

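```bash
cat > h.py <<'E'
from plant import *
import numpy as np, cv2
from scipy.spatial.transform import Rotation as R
def K(c):
    f=210/np.tan(np.radians(c['fovy'])/2); return np.array([[f,0,c['cx']],[0,f,c['cy']],[0,0,1.]])
def unproj(name,px,z):
    c=camera_params(name); p=cv2.undistortPoints(np.array(px,float).reshape(-1,1,2),K(c),c['dist']).reshape(-1,2)
    d=R.from_quat(c['orientation']).apply(np.c_[p,np.ones(len(p))]); z=np.broadcast_to(z,len(p))
    return c['position']+d*((z-c['position'][2])/d[:,2])[:,None]
def proj(name,P):
    c=camera_params(name); r=R.from_quat(c['orientation']).inv()
    q=r.apply(np.atleast_2d(P)-c['position'])
    return cv2.projectPoints(q.reshape(-1,1,3),np.zeros(3),np.zeros(3),K(c),c['dist'])[0].reshape(-1,2)
def crop(name,im,box,s,out):
    x,y,w,h=box; cv2.imwrite(out,cv2.resize(im[y:y+h,x:x+w,::-1],None,fx=s,fy=s,interpolation=cv2.INTER_CUBIC))
E
python3 - <<'E'
from h import *
im=snapshot("top"); crop("top",im,(205,175,130,120),6,"pics/t1.png"); crop("top",im,(380,235,70,65),8,"pics/t2.png")
np.save("top0.npy",im)
im=snapshot("scene"); crop("scene",im,(180,175,130,95),6,"pics/s1.png"); np.save("scene0.npy",im)
for th,z in [("fixture",0),("corner",.038),("press_pad",.039),("plate",.038),("nudger",.004),("tool_tray",0),("petri",0),("tape_roll",0),("beaker",0),("timer",0)]:
  for cam in("top","scene"):
    s=spot_point(th,cam)
    if s: print(th,cam,round(s[0]['score'],2),np.round(s[0]['pixel'],1),np.round(unproj(cam,s[0]['pixel'],z),4)[0])
E
```

```text
fixture top 0.73 [269.  235.7] [0.5371 0.0961 0.    ]
fixture scene 0.87 [242.8 223.7] [0.5403 0.099  0.    ]
corner top 0.68 [279.1 198.2] [0.6174 0.0706 0.038 ]
corner scene 0.65 [280.4 202.2] [0.6316 0.0839 0.038 ]
press_pad top 0.82 [230.3 259.3] [0.4822 0.1809 0.039 ]
press_pad scene 0.89 [210.5 201.5] [0.4924 0.1649 0.039 ]
plate scene 0.65 [243.7 211. ] [0.5453 0.1008 0.038 ]
nudger top 0.51 [410.1 269.2] [ 0.4537 -0.2232  0.004 ]
nudger scene 0.81 [277.6 353.8] [ 0.4445 -0.2219  0.004 ]
tool_tray top 0.75 [411.2 267.2] [ 0.4583 -0.227   0.    ]
tool_tray scene 0.69 [283.7 355.1] [ 0.454 -0.228  0.   ]
petri top 0.75 [378.6 210.7] [ 0.5902 -0.1591  0.    ]
petri scene 0.56 [322.5 298.1] [ 0.5854 -0.1607  0.    ]
tape_roll top 0.73 [167.2 272.3] [0.4573 0.3311 0.    ]
tape_roll scene 0.79 [171.2 179.7] [0.4512 0.3255 0.    ]
beaker top 0.75 [187.2 163.9] [0.7122 0.288  0.    ]
beaker scene 0.81 [270.5 158.4] [0.7142 0.2729 0.    ]
timer top 0.67 [161.9 217.2] [0.5854 0.3459 0.    ]
timer scene 0.65 [216.8 156.3] [0.593  0.3528 0.    ]
```

View pics/t1.png

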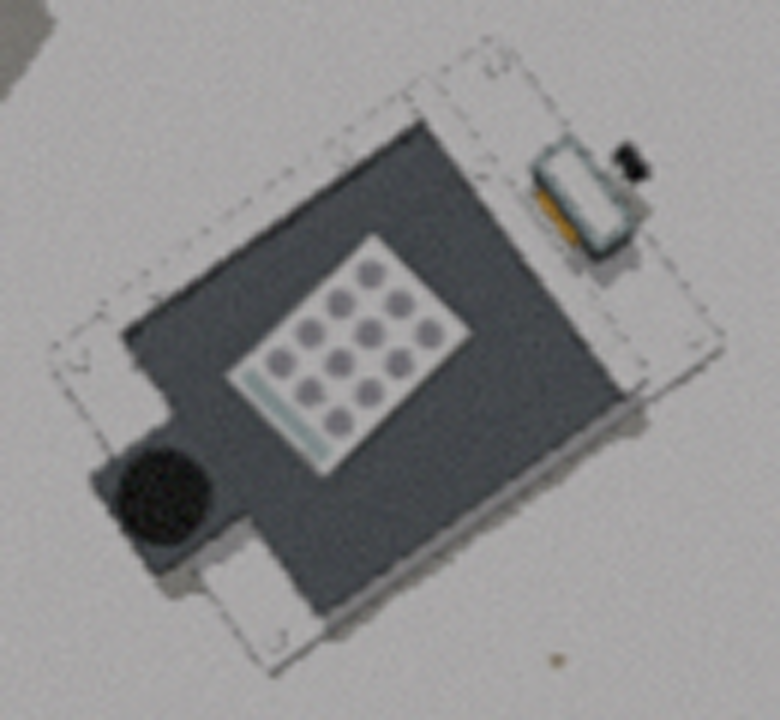

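View pics/t2.png

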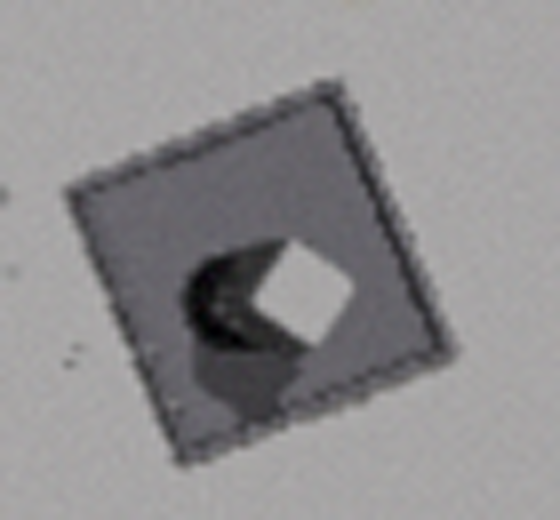

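View pics/s1.png

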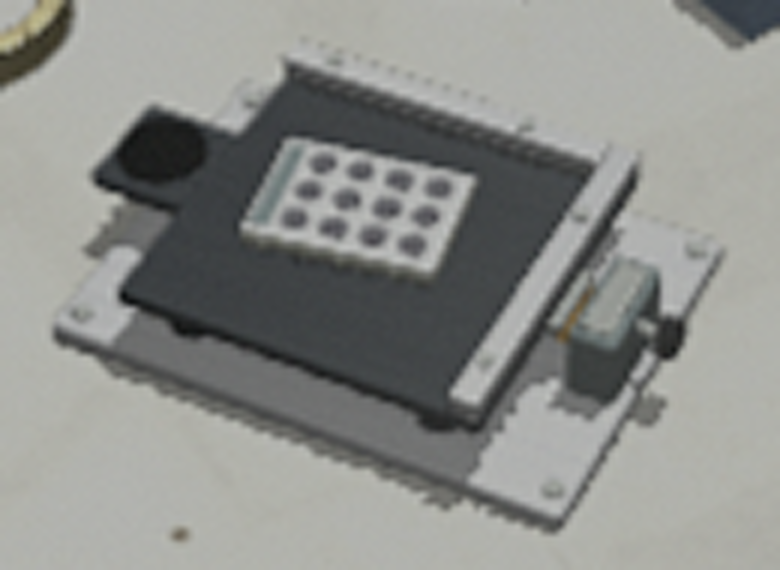

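```bash
cat > fit.py <<'E'
from h import *
from scipy.optimize import least_squares
top=lambda a:(205+(a[0]+.5)/6-.5,175+(a[1]+.5)/6-.5); sc=lambda a:(180+(a[0]+.5)/6-.5,175+(a[1]+.5)/6-.5)
F={'top':[((-96,0,39),(163,496)),((63,58,48),(421,120)),((63,-70,48),(625,398)),((-75,-70,38),(320,614)),((-75,58,48),(125,330))],
'scene':[((-96,0,39),(163,147)),((63,58,48),(597,155)),((63,-70,48),(452,388)),((-75,-70,38),(122,292)),((-75,58,48),(285,65))]}
B={'top':[((-107.5,75,10),(52,350)),((-107.5,-75,10),(272,672)),((107.5,-75,10),(722,345)),((107.5,75,10),(490,38))],
'scene':[((107.5,-75,10),(560,522)),((-107.5,-75,10),(57,332)),((107.5,75,10),(722,245))]}
P={'top':[(373,235),(470,332),(325,477),(228,377)],'scene':[(285,138),(476,175),(437,272),(242,232)]}
PM=[(38,26,8),(38,-26,8),(-38,-26,8),(-38,26,8)]
PMs=[(-38,26,8),(38,26,8),(38,-26,8),(-38,-26,8)]
cv={'top':top,'scene':sc}
def T(p,m):
    m=np.array(m,float)/1000; c,s=np.cos(p[2]),np.sin(p[2])
    return np.c_[p[0]+c*m[:,0]-s*m[:,1],p[1]+s*m[:,0]+c*m[:,1],m[:,2]]
def res(p,cams):
    r=[]
    for c in cams:
        r.append(proj(c,T(p,[a for a,_ in F[c]]))-[cv[c](b) for _,b in F[c]])
        r.append(proj(c,T(p,[(a[0]+p[3]*1000,)+a[1:] for a,_ in B[c]]))-[cv[c](b) for _,b in B[c]])
    return np.vstack(r).ravel()
def resp(p,cams):
    r=[]
    for c in cams:
        m=np.array(PM if c=='top' else PMs,float)+[0,0,38]
        r.append(proj(c,T(p,m))-[cv[c](b) for b in P[c]])
    return np.vstack(r).ravel()
if __name__=="__main__":
  for cams in(['top'],['scene'],['top','scene']):
    f=least_squares(res,[.54,.1,-.9,0],args=(cams,),loss='soft_l1'); g=least_squares(resp,[.54,.1,-.9],args=(cams,),loss='soft_l1')
    print(cams,f.x.round(4),np.abs(f.fun).max().round(2),'plate',g.x.round(4),np.abs(g.fun).max().round(2))
    if len(cams)==1: print(f.fun.reshape(-1,2).round(1).tolist())
    c,s=np.cos(f.x[2]),np.sin(f.x[2]); d=g.x[:2]-f.x[:2]; print('plate in fixture',c*d[0]+s*d[1],-s*d[0]+c*d[1],g.x[2]-f.x[2])
E
python3 fit.py
```

```text
['top'] [ 0.5415  0.0982 -0.9685  0.0026] 1.58 plate [ 0.5368  0.108  -0.8069] 0.33
[[0.2, -0.2], [0.4, -0.5], [0.1, -0.4], [-0.0, 0.5], [-1.1, 0.3], [-1.6, 0.5], [-0.8, 0.7], [1.2, -0.2], [1.6, -1.1]]
plate in fixture -0.010684854025614483 0.0016758078628539984 0.16161027375822412
['scene'] [ 0.5424  0.0955 -0.9591  0.0021] 1.48 plate [ 0.5374  0.1054 -0.7824] 0.23
[[0.1, 0.8], [0.8, 1.3], [-0.1, 1.4], [-1.1, -0.1], [-0.5, -1.2], [0.9, -0.5], [-1.5, -1.1], [0.9, -0.7]]
plate in fixture -0.010962704559483824 0.0016757703076738266 0.17665739155790905
['top', 'scene'] [ 0.542   0.0974 -0.9656  0.0026] 1.83 plate [ 0.5373  0.107  -0.7975] 0.73
plate in fixture -0.010636504022658307 0.001550556752870102 0.16808739020219454
```

```bash
python3 - <<'E'
from h import *
im=np.load("scene0.npy"); crop("scene",im,(240,310,90,85),8,"pics/s2.png")
t=lambda a,o:(o[0]+(a[0]+.5)/8-.5,o[1]+(a[1]+.5)/8-.5)
g=unproj("top",[t(a,(380,235)) for a in[(292,238),(355,290),(315,347),(250,298)]],.084)
print(g.round(4),g.mean(0)); d=np.diff(np.vstack([g,g[:1]]),axis=0)
print(np.linalg.norm(d,axis=1),np.degrees(np.arctan2(d[:,1],d[:,0])))
tr=unproj("top",[t(a,(380,235)) for a in[(335,78),(455,350),(180,465),(68,188)]],.012)
print(tr.mean(0)); d=np.diff(np.vstack([tr,tr[:1]]),axis=0);print(np.linalg.norm(d,axis=1),np.degrees(np.arctan2(d[:,1],d[:,0])))
s=get_state(); print(s['tool_pos'],R.from_quat(s['eef_rot']).as_matrix().round(3),s['clock'])
E
```

```text
[[ 0.4612 -0.2159  0.084 ]
 [ 0.4473 -0.2317  0.084 ]
 [ 0.4327 -0.2202  0.084 ]
 [ 0.4458 -0.2039  0.084 ]] [ 0.44673318 -0.2179344   0.084     ]
[0.02105002 0.01853813 0.02094218 0.01953431] [-131.50164849  141.98174503   51.20765987  -37.81042425]
[ 0.45552836 -0.22560926  0.012     ]
[0.08252438 0.0846895  0.08259112 0.0828834 ] [-159.36409149  110.87939795   19.38298987  -69.14777632]
[ 0.22997157 -0.58117954  0.25273798] [[ 0.     0.368 -0.93 ]
 [-0.    -0.93  -0.368]
 [-1.     0.    -0.   ]] 1.2
```

View pics/s2.png

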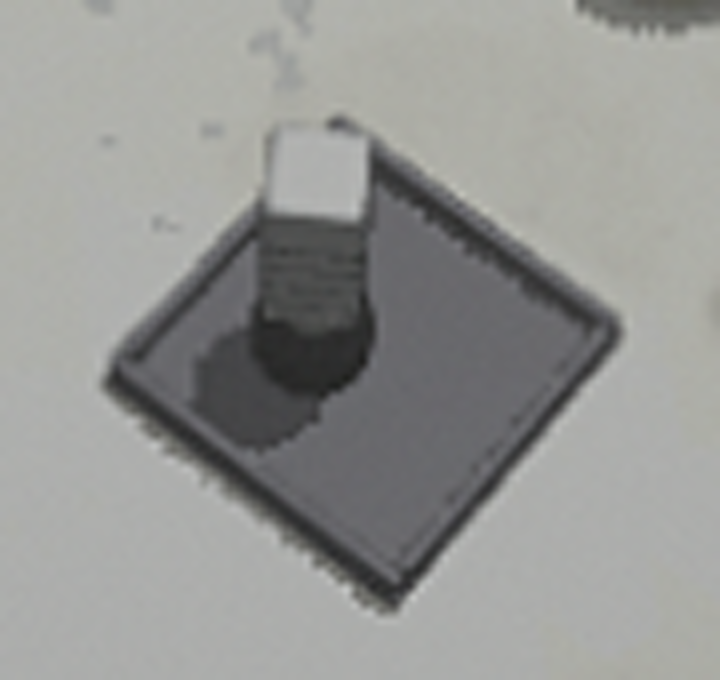

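```bash
python3 - <<'E'
from h import *
t=lambda a,o:(o[0]+(a[0]+.5)/8-.5,o[1]+(a[1]+.5)/8-.5)
g=unproj("scene",[t(a,(240,310)) for a in[(270,128),(371,130),(363,220),(260,215)]],.084)
print(g.mean(0)); d=np.diff(np.vstack([g,g[:1]]),axis=0)
print(np.linalg.norm(d,axis=1),np.degrees(np.arctan2(d[:,1],d[:,0])))
g=unproj("scene",[t(a,(240,310)) for a in[(312,335)]],.016);print(g)
tr=unproj("scene",[t(a,(240,310)) for a in[(335,120),(618,328),(395,600),(108,378)]],.012)
print(tr.mean(0)); d=np.diff(np.vstack([tr,tr[:1]]),axis=0);print(np.linalg.norm(d,axis=1),np.degrees(np.arctan2(d[:,1],d[:,0])))
E
```

```text
[ 0.44664696 -0.22068598  0.084     ]
[0.02156386 0.0215397  0.02162407 0.02085956] [ -31.1473183  -125.6246551   147.03383046   54.09313012]
[[ 0.44521356 -0.22374641  0.016     ]]
[ 0.45438972 -0.23148676  0.012     ]
[0.08333812 0.08296005 0.08192095 0.08422102] [ -70.28086055 -159.01093714  110.57107909   21.94077028]
```

Request:
{"name": "apply_moves", "arguments": {
  "delta_pos": [
    [0,-25.6,-33.5],
    [0,-25.6,-33.5],
    [0,-25.6,-33.5],
    [0,-25.6,-33.5],
    [0,-25.6,-33.5],
    [0,-25.6,-33.5],
    [0,-25.6,-33.5],
    [0,-25.6,-33.5],
    [3,-25.6,-33.5],
    [6,-25.6,-33.5]
  ],
  "yaw": [1.02,1.02,1.02,1.02,1.02,1.02,1.02,1.02,1.02,1.02],
  "gripper": [100,100,100,100,100,100,100,100,100,100]
}}

```text
clock: 2.03
tool_pos: [0.4418, -0.2335, 0.2127]
eef_rot: [0.674, -0.223, -0.668, -0.223]
contact_force: [1.5, -0.4, 0.3]
opening: 1.001
```

```bash
python3 - <<'E'
from h import *
s=get_state(); M=R.from_quat(s['eef_rot']).as_matrix(); p=s['tool_pos'];print(p,M.round(3),np.degrees(np.arctan2(M[1,1],M[0,1])),s['clock'],s['q'].round(2))
print(M.T@(np.array([.4465,-.2195,.12])-p)*100)
E
```

```text
[ 0.44183748 -0.23350413  0.21273386] [[ 0.008 -0.598 -0.801]
 [-0.002 -0.801  0.598]
 [-1.    -0.003 -0.008]] -126.72863103565851 2.0333 [ 0.31  0.59  0.13  2.   -0.14  0.55 -1.67]
[ 9.27340557 -1.37502284  0.53619043]
```

Request:
{"name": "apply_moves", "arguments": {
  "delta_pos": [
    [3,-1.3,0.5],
    [6,-1.4,0.5],
    [9.2,-1.4,0.5],
    [9.2,-1.4,0.5],
    [9.2,-1.4,0.5]
  ],
  "yaw": [0,0,0,0,0],
  "gripper": [100,100,100,100,100]
}}

```text
clock: 2.45
tool_pos: [0.4462, -0.2193, 0.12]
eef_rot: [0.673, -0.223, -0.669, -0.223]
contact_force: [0.3, 0.5, 0.6]
opening: 0.998
```

```bash
python3 - <<'E'
from h import *
s=get_state(); M=R.from_quat(s['eef_rot']).as_matrix(); p=s['tool_pos'];print(p,np.degrees(np.arctan2(M[1,1],M[0,1])),s['clock'])
print(M.T@(np.array([.4465,-.2195,.056])-p)*100)
a=snapshot("scene");b=snapshot("top")
crop("",a,(220,260,130,140),4,"pics/a1.png");crop("",b,(360,200,130,130),4,"pics/a2.png")
im=np.hstack([cv2.resize(a[260:400,220:350],(390,420)),cv2.resize(b[200:340,350:480],(390,420))]);cv2.imwrite("pics/a3.png",im[:,:,::-1])
E
```

```text
[ 0.44617685 -0.21928426  0.12003035] -126.73592575765291 2.45
[ 6.40313759  0.01102328 -0.00872158]
```

View pics/a3.png

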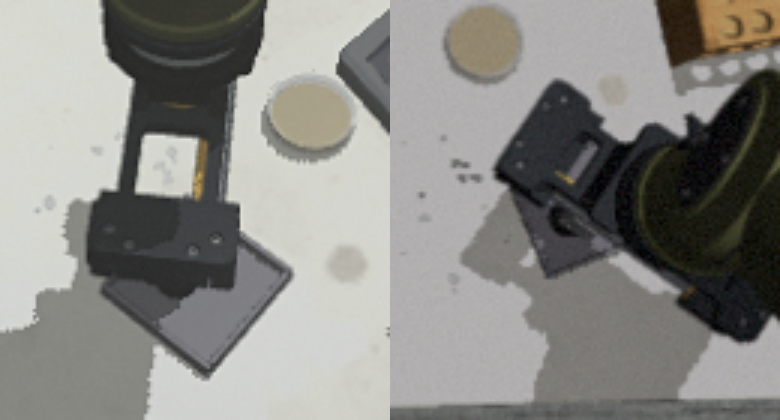

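Request:
{"name": "apply_moves", "arguments": {
  "delta_pos": [
    [3,0,0],
    [6.3,0,0],
    [6.3,0,0],
    [6.3,0,0],
    [6.3,0,0],
    [6.3,0,0],
    [6.3,0,0],
    [6.3,0,0],
    [6.3,0,0]
  ],
  "yaw": [0,0,0,0,0,0,0,0,0],
  "gripper": [100,100,100,10,10,10,10,10,10],
  "force": 40
}}

```text
clock: 3.3
tool_pos: [0.4487, -0.2208, 0.0601]
eef_rot: [0.675, -0.223, -0.667, -0.223]
contact_force: [-0.1, 0.0, -0.4]
opening: 0.573
```

```bash
python3 - <<'E'
from h import *
s=get_state();print(s['tool_pos'],s['opening']*88,s['contact_force'],s['clock'])
E
```

```text
[ 0.44871246 -0.22078173  0.0601375 ] 50.43136575645835 [-0.12990208  0.00239662 -0.41075167] 3.3
```

Request:
{"name": "apply_moves", "arguments": {
  "delta_pos": [
    [0.3,0,0],
    [0.3,0,0],
    [0.3,0,0],
    [0.3,0,0],
    [0.3,0,0],
    [0.3,0,0]
  ],
  "yaw": [0,0,0,0,0,0],
  "gripper": [10,10,10,10,10,10]
}}

```text
clock: 3.8
tool_pos: [0.4487, -0.2208, 0.057]
eef_rot: [0.675, -0.223, -0.667, -0.223]
contact_force: [0.3, 0.3, -1.1]
opening: 0.247
```

```bash
python3 - <<'E'
from h import *
s=get_state();print(s['tool_pos'],s['opening']*88,s['contact_force'],s['clock'])
E
```

```text
[ 0.44867613 -0.22075794  0.05703287] 21.700960180776793 [ 0.30331659  0.28667183 -1.06203493] 3.8
```

Request:
{"name": "apply_moves", "arguments": {
  "delta_pos": [
    [0,0,0],
    [0,0,0],
    [-1,0,0],
    [-3,0,0],
    [-6,0,0],
    [-8,0,0],
    [-8,0,0],
    [-8,0,0]
  ],
  "yaw": [0,0,0,0,0,0,0,0],
  "gripper": [10,10,10,10,10,10,10,10]
}}

```text
clock: 4.47
tool_pos: [0.4483, -0.2207, 0.1383]
eef_rot: [0.676, -0.223, -0.666, -0.223]
contact_force: [0.5, -0.0, -1.5]
opening: 0.243
```

```bash
cat > st.py <<'E'
from h import *
FX=np.array([.542,.0974,-.9656])
def own(p):
    c,s=np.cos(FX[2]),np.sin(FX[2]); d=p[:2]-FX[:2]; return np.array([c*d[0]+s*d[1],-s*d[0]+c*d[1]])*1000
def world(o):
    c,s=np.cos(FX[2]),np.sin(FX[2]); o=np.array(o)/1000; return FX[:2]+[c*o[0]-s*o[1],s*o[0]+c*o[1]]
def st():
    s=get_state(); M=R.from_quat(s['eef_rot']).as_matrix(); p=s['tool_pos']
    print('t',s['clock'],p.round(4),'yaw',np.degrees(np.arctan2(M[1,1],M[0,1])).round(1),'open',(s['opening']*88).round(1),'F',s['contact_force'].round(1),'q7',s['q'][6].round(2),'own',own(p).round(1))
    return s,M,p
def go(o,z):
    s,M,p=st(); print('to',o,z,'delta cm',(M.T@(np.r_[world(o),z]-p)*100).round(2))
def look(n,tb,sb):
    a=snapshot("top");b=snapshot("scene"); f=lambda im,x:cv2.resize(im[x[1]:x[1]+x[3],x[0]:x[0]+x[2]],(390,int(390*x[3]/x[2])),interpolation=cv2.INTER_CUBIC)
    a,b=f(a,tb),f(b,sb); h=min(len(a),len(b)); cv2.imwrite(f"pics/{n}.png",np.hstack([a[:h],b[:h]])[:,:,::-1])
E
python3 - <<'E'
from st import *
go((-14,-56),.14); look("b1",(360,200,110,130),(230,230,110,130))
E
```

```text
Traceback (most recent call last):
  File "st.py", line 12, in go
    s,M,p=st(); print('to',o,z,'delta cm',(M.T@(np.r_[world(o),z]-p)*100).round(2))
          ~~^^
  File "st.py", line 9, in st
    print('t',s['clock'],p.round(4),'yaw',np.degrees(np.arctan2(M[1,1],M[0,1])).round(1),'open',(s['opening']*88).round(1),'F',s['contact_force'].round(1),'q7',s['q'][6].round(2),'own',own(p).round(1))
                                                                                                ^^^^^^^^^^^^^^^^^^^^^^^
AttributeError: 'float' object has no attribute 'round'
```

```bash
sed -i "s/(s\['opening'\]\*88).round(1)/round(s['opening']*88,1)/" st.py
python3 - <<'E'
from st import *
go((-14,-56),.14); look("b1",(360,200,110,130),(230,230,110,130))
E
```

```text
t 4.4667 [ 0.4483 -0.2207  0.1383] yaw -126.8 open 21.4 F [ 0.5 -0.  -1.5] q7 -1.67 own [ 208.3 -258. ]
to (-14, -56) 0.14 delta cm [ -0.27 -26.22  14.65]
```

View pics/b1.png

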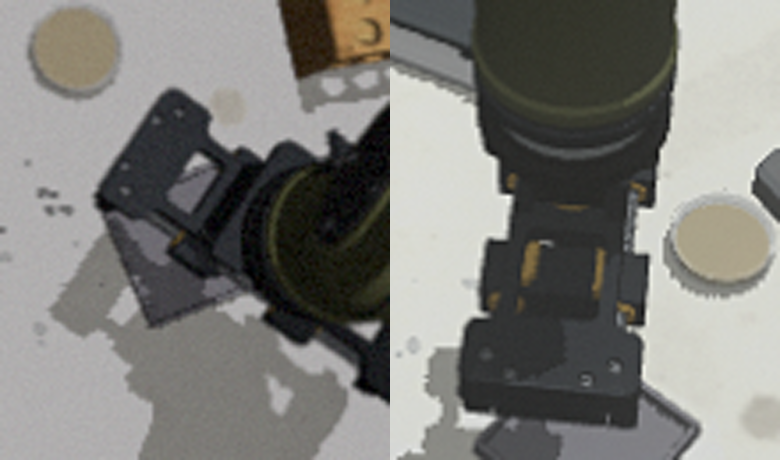

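Request:
{"name": "apply_moves", "arguments": {
  "delta_pos": [
    [-0.3,-2,1],
    [-0.3,-5,2.7],
    [-0.3,-8,4.4],
    [-0.3,-11,6.1],
    [-0.3,-14,7.8],
    [-0.3,-17,9.5],
    [-0.3,-20,11.2],
    [-0.3,-23,12.9],
    [-0.3,-25.5,14.2],
    [-0.3,-26.2,14.7]
  ],
  "yaw": [-0.08,-0.16,-0.24,-0.32,-0.4,-0.5,-0.6,-0.7,-0.78,-0.78],
  "gripper": [10,10,10,10,10,10,10,10,10,10]
}}

```text
clock: 5.4
tool_pos: [0.4865, 0.0838, 0.1378]
eef_rot: [0.709, 0.052, -0.702, 0.053]
contact_force: [0.6, 0.2, -0.1]
opening: 0.245
```

```bash
python3 - <<'E'
from st import *
go((-14,-56),.12); look("b2",(200,160,160,150),(170,120,160,150))
E
```

```text
t 5.4 [0.4865 0.0838 0.1378] yaw -81.5 open 21.5 F [ 0.6  0.2 -0.1] q7 -1.66 own [-20.4 -53.4]
to (-14, -56) 0.12 delta cm [ 1.78  0.68 -0.03]
```

View pics/b2.png

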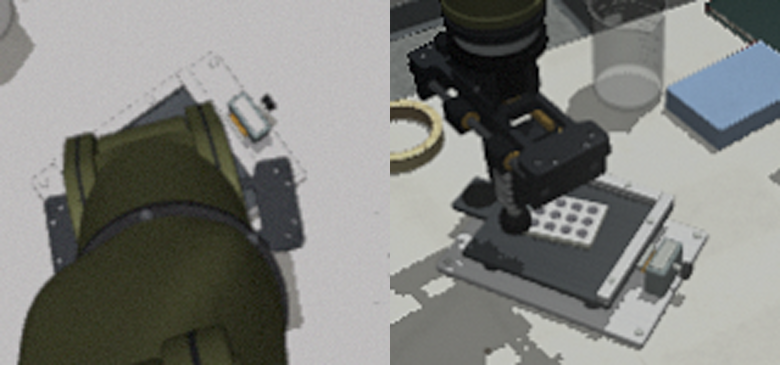

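```bash
python3 - <<'E'
from st import *
im=snapshot("scene"); crop("",im,(195,150,60,80),7,"pics/b3.png")
r=silhouettes("nudger","scene")
if r: print(r[0]['score'],r[0]['bbox'])
g=unproj("scene",[(221.3,211)],.091); print(g,own(g[0])); st()
E
```

```text
0.73 [212.0, 192.3, 14.8, 25.3]
[[0.48246622 0.07738681 0.091     ]] [-17.4115143  -60.34598774]
t 5.6 [0.4855 0.076  0.1383] yaw -82.2 open 21.9 F [-0.2 -0.9 -0.7] q7 -1.66 own [-14.6 -58.6]
```

View pics/b3.png

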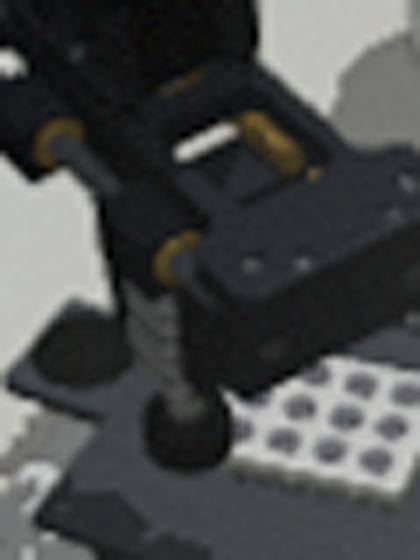

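Request:
{"name": "apply_moves", "arguments": {
  "delta_pos": [
    [1,0,0],
    [2.5,0,0],
    [4,0,0],
    [4.4,0,0],
    [4.4,0,0],
    [4.4,0,0]
  ],
  "yaw": [0,0,0,0,0,0],
  "gripper": [10,10,10,10,10,10]
}}

```text
clock: 6.1
tool_pos: [0.4856, 0.0746, 0.094]
eef_rot: [0.708, 0.045, -0.703, 0.05]
contact_force: [0.4, -0.1, -1.0]
opening: 0.246
```

```bash
python3 - <<'E'
from st import *
go((-14,-30),.094); im=snapshot("scene"); crop("",im,(190,160,120,100),6,"pics/b4.png")
E
```

```text
t 6.1 [0.4856 0.0746 0.094 ] yaw -82.3 open 21.6 F [ 0.4 -0.1 -1. ] q7 -1.66 own [-13.3 -59.3]
to (-14, -30) 0.094 delta cm [ 0.01 -1.39 -2.58]
```

View pics/b4.png

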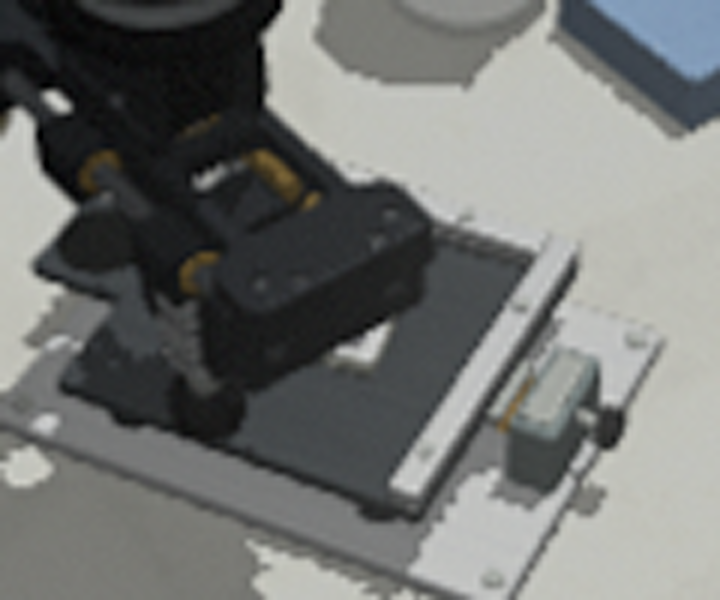

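Request:
{"name": "apply_moves", "arguments": {
  "delta_pos": [
    [0,-0.2,-0.4],
    [0,-0.4,-0.8],
    [0,-0.6,-1.2],
    [0,-0.75,-1.5],
    [0,-0.9,-1.8],
    [0,-1.05,-2.1],
    [0,-1.2,-2.4],
    [0,-1.35,-2.65],
    [0,-1.5,-2.9],
    [0,-1.5,-2.9]
  ],
  "yaw": [0,0,0,0,0,0,0,0,0,0],
  "gripper": [10,10,10,10,10,10,10,10,10,10]
}}

```text
clock: 6.98
tool_pos: [0.5133, 0.0943, 0.0946]
eef_rot: [0.709, 0.046, -0.702, 0.05]
contact_force: [-0.1, 0.7, -0.6]
opening: 0.245
```

```bash
python3 - <<'E'
from st import *
go((-14,-8),.094); im=snapshot("scene"); crop("",im,(190,160,120,100),6,"pics/b5.png")
E
```

```text
t 6.9833 [0.5133 0.0943 0.0946] yaw -82.3 open 21.5 F [-0.1  0.7 -0.6] q7 -1.68 own [-13.8 -25.4]
to (-14, -8) 0.094 delta cm [ 0.06 -0.81 -1.54]
```

View pics/b5.png

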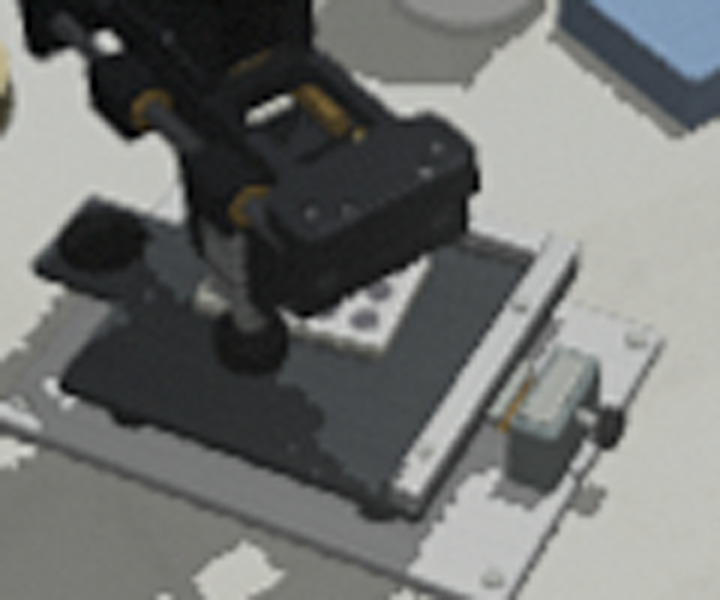

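```bash
python3 - <<'E'
from st import *
t=lambda a:(190+(a[0]+.5)/6-.5,160+(a[1]+.5)/6-.5)
for n,a,z in[("foot",(252,345),.047),("plate corner +-",(378,350),.046),("plate c left",(197,292),.046),("plate ++",(432,262),.046)]:
    print(n,own(unproj("scene",[t(a)],z)[0]).round(1))
E
```

```text
foot [-11.9 -31. ]
plate corner +- [ 30.5 -12.5]
plate c left [-44.2 -15.2]
plate ++ [28.2 37.1]
```

Request:
{"name": "apply_moves", "arguments": {
  "delta_pos": [
    [0.05,-0.1,-0.25],
    [0.05,-0.25,-0.5],
    [0.05,-0.4,-0.75],
    [0.05,-0.5,-1.0],
    [0.05,-0.6,-1.2],
    [0.05,-0.7,-1.35],
    [0.05,-0.75,-1.5],
    [0.05,-0.75,-1.5]
  ],
  "yaw": [0,0,0,0,0,0,0,0],
  "gripper": [10,10,10,10,10,10,10,10]
}}

```text
clock: 7.7
tool_pos: [0.5273, 0.1038, 0.0941]
eef_rot: [0.709, 0.046, -0.702, 0.05]
contact_force: [-0.7, -0.1, -0.7]
opening: 0.244
```

```bash
python3 - <<'E'
from st import *
go((-14,-3),.094); im=snapshot("scene"); crop("",im,(190,160,120,100),6,"pics/b6.png")
E
```

```text
t 7.7 [0.5273 0.1038 0.0941] yaw -82.3 open 21.5 F [-0.7 -0.1 -0.7] q7 -1.68 own [-13.6  -8.4]
to (-14, -3) 0.094 delta cm [ 0.02 -0.28 -0.47]
```

View pics/b6.png

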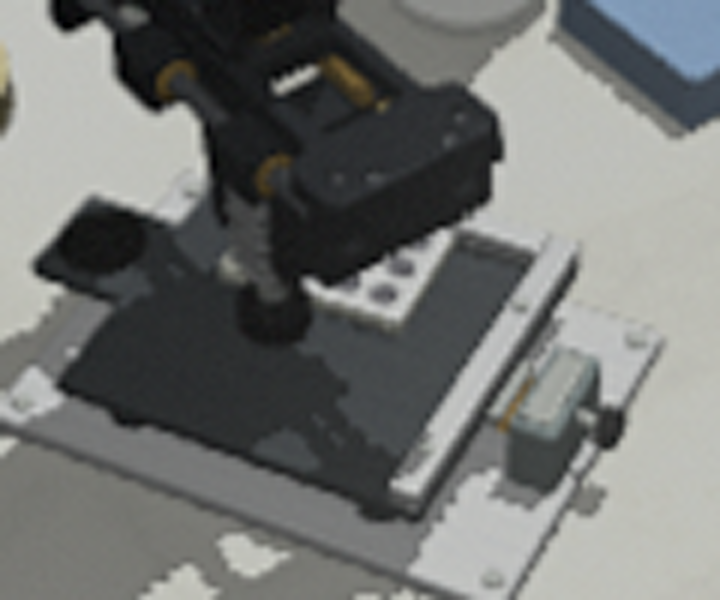

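Request:
{"name": "apply_moves", "arguments": {
  "delta_pos": [
    [0,-0.05,-0.1],
    [0,-0.1,-0.2],
    [0,-0.15,-0.3],
    [0,-0.18,-0.36],
    [0,-0.18,-0.36]
  ],
  "yaw": [0,0,0,0,0],
  "gripper": [10,10,10,10,10]
}}

```text
clock: 8.17
tool_pos: [0.5297, 0.1059, 0.094]
eef_rot: [0.708, 0.046, -0.703, 0.05]
contact_force: [-2.5, 0.2, -0.2]
opening: 0.248
```

Request:
{"name": "apply_moves", "arguments": {
  "delta_pos": [
    [0,-0.04,-0.1],
    [0,-0.08,-0.18],
    [0,-0.1,-0.2],
    [0,-0.1,-0.2]
  ],
  "yaw": [0,0,0,0],
  "gripper": [10,10,10,10]
}}

```text
clock: 8.5
tool_pos: [0.5303, 0.1065, 0.0938]
eef_rot: [0.707, 0.045, -0.704, 0.05]
contact_force: [-5.2, -2.0, 2.2]
opening: 0.247
```

```bash
python3 - <<'E'
from st import *
go((-14,-3),.094); im=snapshot("scene"); crop("",im,(190,160,120,100),6,"pics/b7.png"); print(get_state()['contact_force'])
E
```

```text
t 8.5 [0.5303 0.1065 0.0938] yaw -82.3 open 21.7 F [-5.2 -2.   2.2] q7 -1.68 own [-14.1  -4.4]
to (-14, -3) 0.094 delta cm [-0.02 -0.06 -0.13]
[-4.95794926 -1.87698493  2.5116853 ]
```

View pics/b7.png

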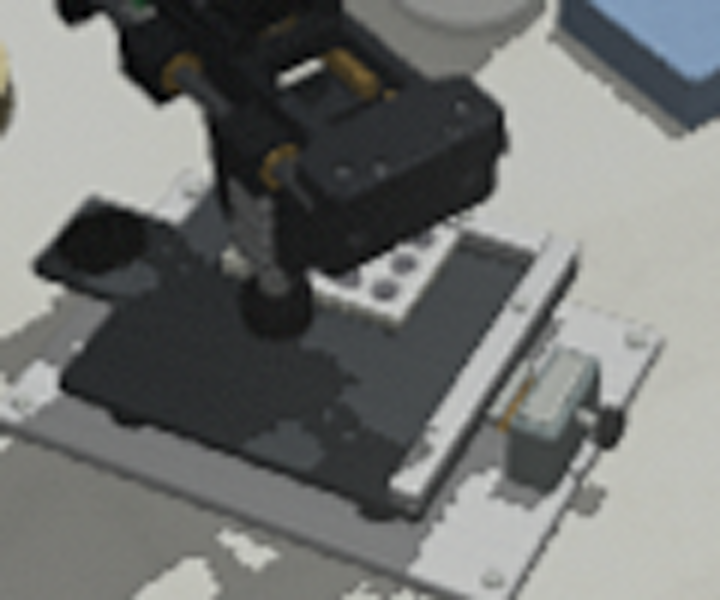

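```bash
python3 - <<'E'
from st import *
for o in[(-14,-20),(-72,-20),(-72,37)]: go(o,.0945)
E
```

```text
t 8.55 [0.5304 0.1065 0.0938] yaw -82.3 open 21.2 F [-5.  -1.9  2.5] q7 -1.68 own [-14.1  -4.4]
to (-14, -20) 0.0945 delta cm [-0.07  0.71  1.39]
t 8.55 [0.5304 0.1065 0.0938] yaw -82.3 open 21.2 F [-5.  -1.9  2.5] q7 -1.68 own [-14.1  -4.4]
to (-72, -20) 0.0945 delta cm [-0.11 -4.46  4.01]
t 8.55 [0.5304 0.1065 0.0938] yaw -82.3 open 21.2 F [-5.  -1.9  2.5] q7 -1.68 own [-14.1  -4.4]
to (-72, 37) 0.0945 delta cm [-0.11 -7.04 -1.07]
```

Request:
{"name": "apply_moves", "arguments": {
  "delta_pos": [
    [-0.05,0.3,0.7],
    [-0.05,0.7,1.4],
    [-0.05,0.7,1.4],
    [-0.1,-1.0,2.2],
    [-0.1,-2.8,3.1],
    [-0.1,-4.5,4.0],
    [-0.1,-4.5,4.0],
    [-0.1,-5.4,2.3],
    [-0.1,-6.3,0.6],
    [-0.1,-7.0,-1.1]
  ],
  "yaw": [0,0,0,0,0,0,0,0,0,0],
  "gripper": [10,10,10,10,10,10,10,10,10,10]
}}

```text
clock: 9.38
tool_pos: [0.5335, 0.1779, 0.0948]
eef_rot: [0.708, 0.045, -0.703, 0.05]
contact_force: [-0.3, 0.5, -1.1]
opening: 0.247
```

Request:
{"name": "apply_moves", "arguments": {
  "delta_pos": [
    [0,0,0],
    [0,0,0]
  ],
  "yaw": [0,0],
  "gripper": [10,10]
}}

```text
clock: 9.55
tool_pos: [0.5348, 0.178, 0.0949]
eef_rot: [0.709, 0.046, -0.702, 0.05]
contact_force: [0.1, -0.2, -0.8]
opening: 0.244
```

```bash
python3 - <<'E'
from st import *
go((-60,36),.094);go((-30,36),.094); im=snapshot("scene"); crop("",im,(190,160,120,100),6,"pics/b8.png");im=snapshot("top"); crop("",im,(205,165,130,120),5,"pics/b8t.png")
E
```

```text
t 9.55 [0.5348 0.178  0.0949] yaw -82.3 open 21.5 F [ 0.1 -0.2 -0.8] q7 -1.77 own [-70.4  39.9]
to (-60, 36) 0.094 delta cm [ 0.1   1.1  -0.12]
t 9.55 [0.5348 0.178  0.0949] yaw -82.3 open 21.5 F [ 0.1 -0.2 -0.8] q7 -1.77 own [-70.4  39.9]
to (-30, 36) 0.094 delta cm [ 0.12  3.78 -1.48]
```

View pics/b8.png

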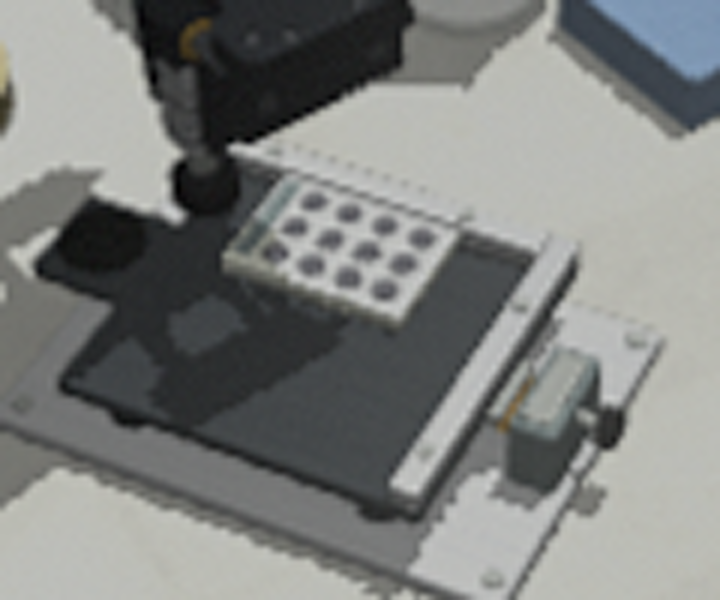

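View pics/b8t.png

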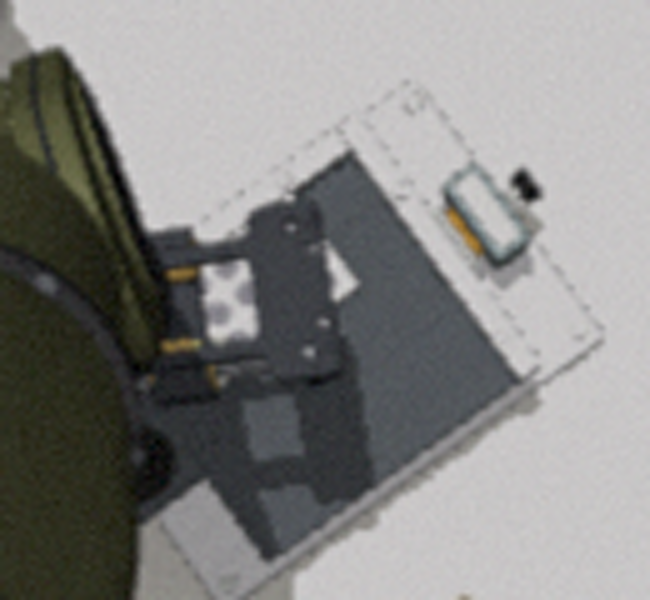

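Request:
{"name": "apply_moves", "arguments": {
  "delta_pos": [
    [0.08,0.5,0.0],
    [0.08,0.9,-0.1],
    [0.08,1.2,-0.25],
    [0.08,1.5,-0.4],
    [0.08,1.8,-0.55],
    [0.08,2.1,-0.7],
    [0.08,2.4,-0.85],
    [0.08,2.7,-1.0],
    [0.08,3.0,-1.15],
    [0.08,3.3,-1.3]
  ],
  "yaw": [0,0,0,0,0,0,0,0,0,0],
  "gripper": [10,10,10,10,10,10,10,10,10,10]
}}

```text
clock: 10.48
tool_pos: [0.5503, 0.1455, 0.0942]
eef_rot: [0.708, 0.045, -0.704, 0.05]
contact_force: [-0.6, 0.6, -1.9]
opening: 0.247
```

```bash
python3 - <<'E'
from st import *
go((-27,36),.094); im=snapshot("scene"); crop("",im,(190,160,120,100),6,"pics/b9.png")
E
```

```text
t 10.4833 [0.5503 0.1455 0.0942] yaw -82.3 open 21.8 F [-0.6  0.6 -1.9] q7 -1.72 own [-34.8  34.1]
to (-27, 36) 0.094 delta cm [ 0.02  0.61 -0.52]
```

View pics/b9.png

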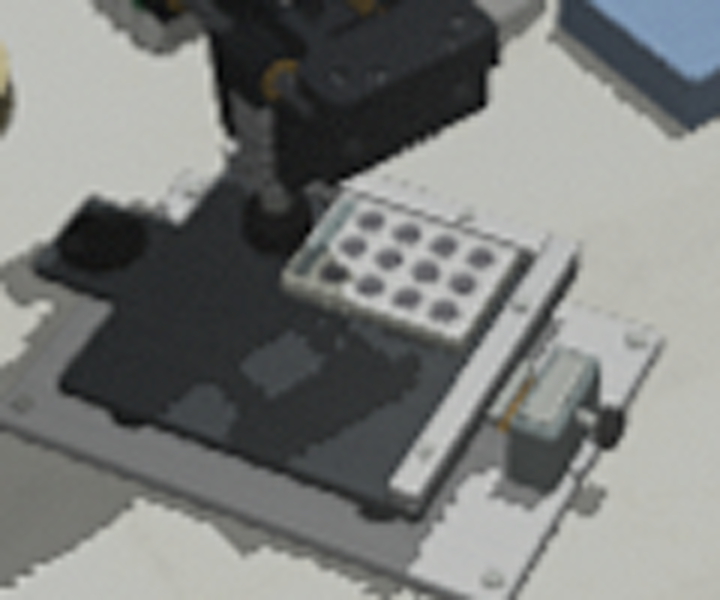

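Request:
{"name": "apply_moves", "arguments": {
  "delta_pos": [
    [0,0.15,-0.25],
    [0,0.3,-0.4],
    [0,0.4,-0.5],
    [0,0.5,-0.55],
    [0,0.5,-0.55]
  ],
  "yaw": [0,0,0,0,0],
  "gripper": [10,10,10,10,10]
}}

```text
clock: 10.95
tool_pos: [0.5571, 0.1404, 0.0943]
eef_rot: [0.708, 0.044, -0.703, 0.05]
contact_force: [-0.4, 0.8, -1.3]
opening: 0.247
```

Request:
{"name": "apply_moves", "arguments": {
  "delta_pos": [
    [0,0.1,-0.05],
    [0,0.2,-0.1],
    [0,0.2,-0.1],
    [0,0.2,-0.1]
  ],
  "yaw": [0,0,0,0],
  "gripper": [10,10,10,10]
}}

```text
clock: 11.28
tool_pos: [0.5575, 0.14, 0.0943]
eef_rot: [0.707, 0.045, -0.704, 0.05]
contact_force: [-2.1, 4.1, 0.7]
opening: 0.242
```

```bash
python3 - <<'E'
from st import *
go((-27,36),.094); im=snapshot("scene"); crop("",im,(190,160,120,100),6,"pics/b10.png")
E
```

```text
t 11.2833 [0.5575 0.14   0.0943] yaw -82.3 open 21.3 F [-2.1  4.1  0.7] q7 -1.71 own [-26.2  36.9]
to (-27, 36) 0.094 delta cm [ 0.02 -0.02  0.12]
```

View pics/b10.png

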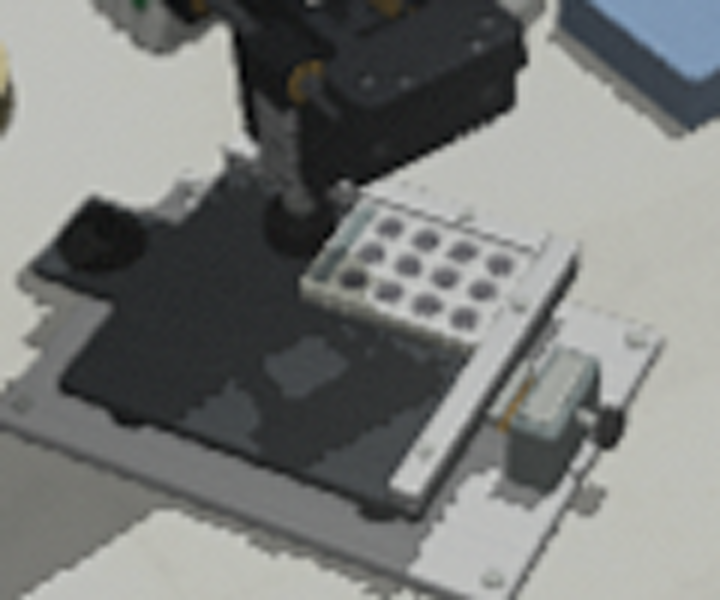

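Request:
{"name": "apply_moves", "arguments": {
  "delta_pos": [
    [0,-0.6,0.3],
    [0,-1.25,0.64],
    [0,-1.25,0.64],
    [0,-0.3,2.5],
    [0,0.65,4.3],
    [0,1.57,6.2],
    [0,1.57,6.2],
    [0,3.4,5.25],
    [0,5.2,4.3],
    [0,7.1,3.35]
  ],
  "yaw": [0,0,0,0,0,0,0,0,0,0],
  "gripper": [10,10,10,10,10,10,10,10,10,10]
}}

```text
clock: 12.17
tool_pos: [0.5349, 0.0648, 0.0948]
eef_rot: [0.708, 0.046, -0.703, 0.05]
contact_force: [0.5, -0.8, -1.4]
opening: 0.243
```

Request:
{"name": "apply_moves", "arguments": {
  "delta_pos": [
    [0,0,0],
    [0,0,0]
  ],
  "yaw": [0,0],
  "gripper": [10,10]
}}

```text
clock: 12.33
tool_pos: [0.5364, 0.0632, 0.0949]
eef_rot: [0.709, 0.044, -0.703, 0.05]
contact_force: [-1.0, -0.4, -1.7]
opening: 0.241
```

```bash
python3 - <<'E'
from st import *
go((22,-7),.094); im=snapshot("scene"); crop("",im,(190,160,120,100),6,"pics/b11.png")
E
```

```text
t 12.3333 [0.5364 0.0632 0.0949] yaw -82.4 open 21.2 F [-1.  -0.4 -1.7] q7 -1.63 own [ 24.9 -24.1]
to (22, -7) 0.094 delta cm [ 0.1  -1.03 -1.39]
```

View pics/b11.png

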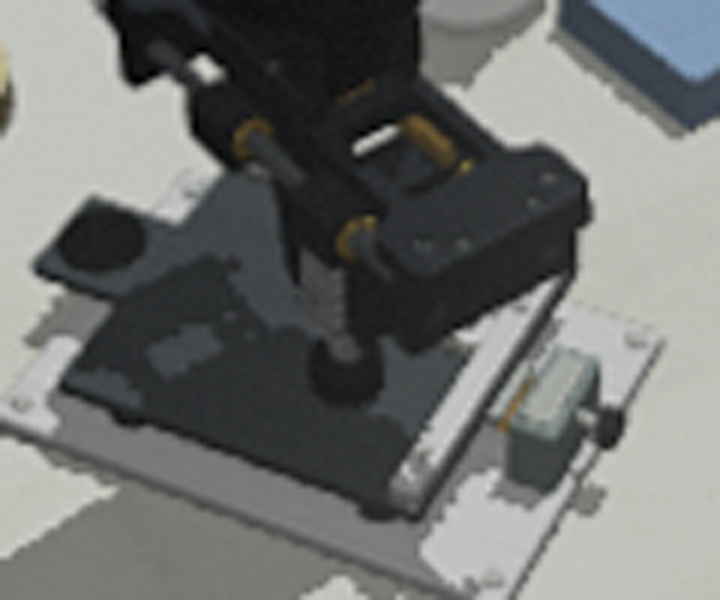

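Request:
{"name": "apply_moves", "arguments": {
  "delta_pos": [
    [0.08,-0.2,-0.4],
    [0.08,-0.4,-0.8],
    [0.08,-0.55,-1.1],
    [0.08,-0.65,-1.3],
    [0.08,-0.75,-1.5],
    [0.08,-0.85,-1.7],
    [0.08,-0.92,-1.85],
    [0.08,-0.95,-1.95],
    [0.08,-0.95,-1.95]
  ],
  "yaw": [0,0,0,0,0,0,0,0,0],
  "gripper": [10,10,10,10,10,10,10,10,10]
}}

```text
clock: 13.13
tool_pos: [0.5516, 0.0759, 0.0938]
eef_rot: [0.707, 0.045, -0.704, 0.05]
contact_force: [-3.9, -2.1, 1.7]
opening: 0.244
```

```bash
python3 - <<'E'
from st import *
go((25,-3),.094); im=snapshot("scene"); crop("",im,(190,160,120,100),6,"pics/b12.png")
E
```

```text
t 13.1333 [0.5516 0.0759 0.0938] yaw -82.3 open 21.5 F [-3.9 -2.1  1.7] q7 -1.64 own [23.1 -4.3]
to (25, -3) 0.094 delta cm [-0.02  0.11 -0.2 ]
```

View pics/b12.png

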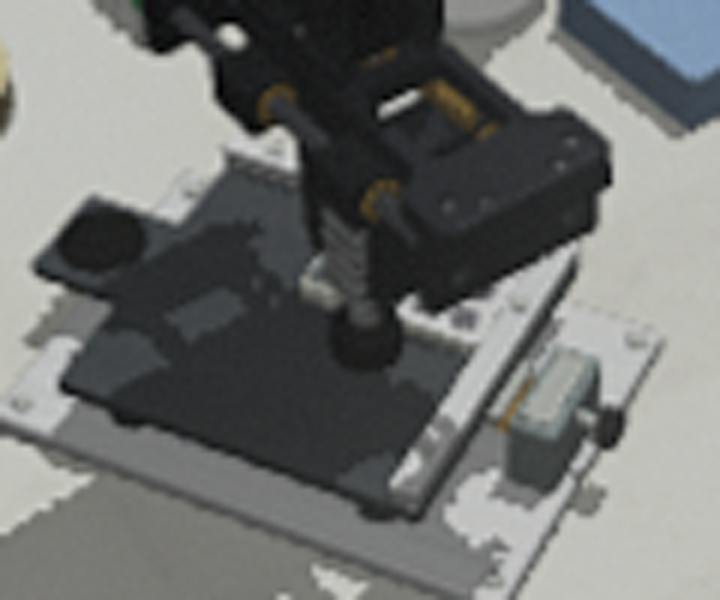

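Request:
{"name": "apply_moves", "arguments": {
  "delta_pos": [
    [-0.05,0.45,0.9],
    [-0.05,0.94,1.84],
    [-0.05,0.94,1.84],
    [-0.05,-1.0,2.8],
    [-0.05,-2.9,3.8],
    [-0.05,-4.85,4.8],
    [-0.05,-4.85,4.8],
    [-0.05,-5.8,3.0],
    [-0.05,-6.7,1.2],
    [-0.05,-7.6,-0.6]
  ],
  "yaw": [0,0,0,0,0,0,0,0,0,0],
  "gripper": [10,10,10,10,10,10,10,10,10,10]
}}

```text
clock: 14.02
tool_pos: [0.5495, 0.1532, 0.0941]
eef_rot: [0.708, 0.045, -0.703, 0.05]
contact_force: [0.2, 0.5, -0.3]
opening: 0.248
```

Request:
{"name": "apply_moves", "arguments": {
  "delta_pos": [
    [0,0,0],
    [0,0,0],
    [0,0,0]
  ],
  "yaw": [0,0,0],
  "gripper": [10,10,10]
}}

```text
clock: 14.27
tool_pos: [0.5492, 0.1526, 0.094]
eef_rot: [0.708, 0.045, -0.704, 0.05]
contact_force: [-0.3, 0.1, -1.5]
opening: 0.247
```

```bash
python3 - <<'E'
from st import *
go((-26,36),.094); im=snapshot("scene"); crop("",im,(190,160,120,100),6,"pics/b13.png")
E
```

```text
t 14.2667 [0.5492 0.1526 0.094 ] yaw -82.3 open 21.7 F [-0.3  0.1 -1.5] q7 -1.73 own [-41.3  37.3]
to (-26, 36) 0.094 delta cm [ 0.01  1.42 -0.58]
```

View pics/b13.png

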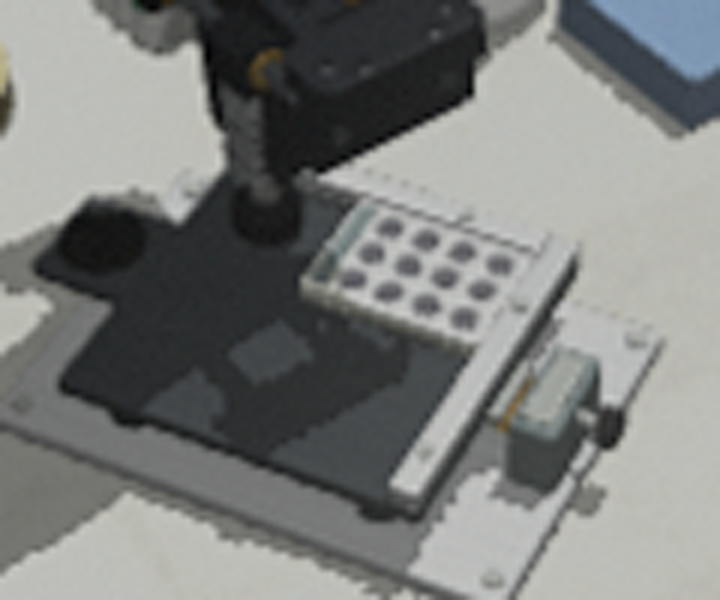

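Request:
{"name": "apply_moves", "arguments": {
  "delta_pos": [
    [0,0.4,-0.2],
    [0,0.75,-0.37],
    [0,0.95,-0.47],
    [0,1.1,-0.55],
    [0,1.25,-0.62],
    [0,1.38,-0.7],
    [0,1.5,-0.75],
    [0,1.5,-0.75]
  ],
  "yaw": [0,0,0,0,0,0,0,0],
  "gripper": [10,10,10,10,10,10,10,10]
}}

```text
clock: 14.98
tool_pos: [0.5571, 0.1397, 0.0941]
eef_rot: [0.707, 0.046, -0.704, 0.05]
contact_force: [-2.2, 3.1, 0.8]
opening: 0.248
```

```bash
python3 - <<'E'
from st import *
go((-60,20),.12);go((-96,3),.12)
E
```

```text
t 14.9833 [0.5571 0.1397 0.0941] yaw -82.3 open 21.8 F [-2.2  3.1  0.8] q7 -1.71 own [-26.2  36.5]
to (-60, 20) 0.12 delta cm [-2.62 -2.25  2.99]
t 14.9833 [0.5571 0.1397 0.0941] yaw -82.3 open 21.8 F [-2.2  3.1  0.8] q7 -1.71 own [-26.2  36.5]
to (-96, 3) 0.12 delta cm [-2.64 -4.69  6.14]
```

Request:
{"name": "apply_moves", "arguments": {
  "delta_pos": [
    [0,-0.45,0.23],
    [0,-0.9,0.45],
    [-0.8,-1.3,1.0],
    [-2,-2,2.2],
    [-2.6,-3,3.7],
    [-2.6,-4,5],
    [-2.6,-4.7,6.1],
    [-2.6,-4.7,6.1],
    [-2.6,-4.7,6.1]
  ],
  "yaw": [0,0,0,0,0,0,0,0,0],
  "gripper": [10,10,10,10,10,10,10,10,10]
}}

```text
clock: 15.73
tool_pos: [0.4902, 0.1785, 0.1201]
eef_rot: [0.707, 0.046, -0.704, 0.05]
contact_force: [1.6, -0.3, -0.8]
opening: 0.249
```

```bash
python3 - <<'E'
from st import *
go((-96,3),.095); im=snapshot("scene"); crop("",im,(190,160,120,100),6,"pics/c1.png");im=snapshot("top"); crop("",im,(205,165,130,120),5,"pics/c1t.png")
E
```

```text
t 15.7333 [0.4902 0.1785 0.1201] yaw -82.2 open 21.9 F [ 1.6 -0.3 -0.8] q7 -1.79 own [-96.1   3.5]
to (-96, 3) 0.095 delta cm [2.51 0.02 0.05]
```

View pics/c1.png

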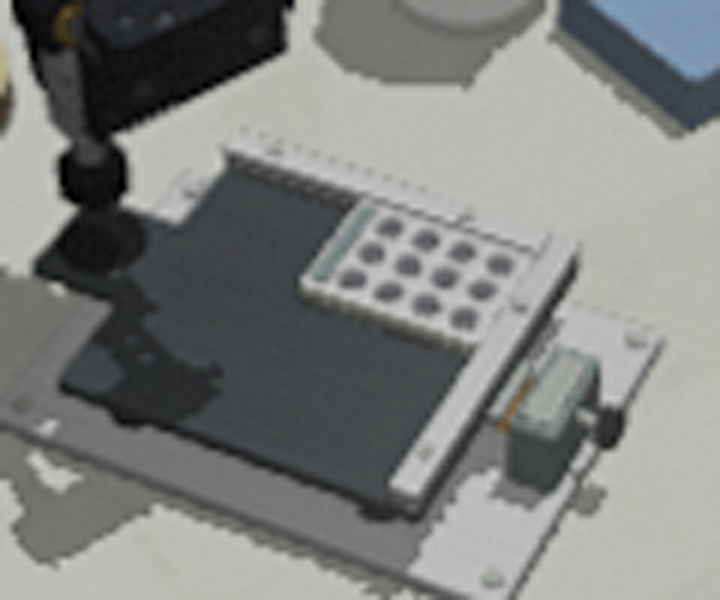

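View pics/c1t.png

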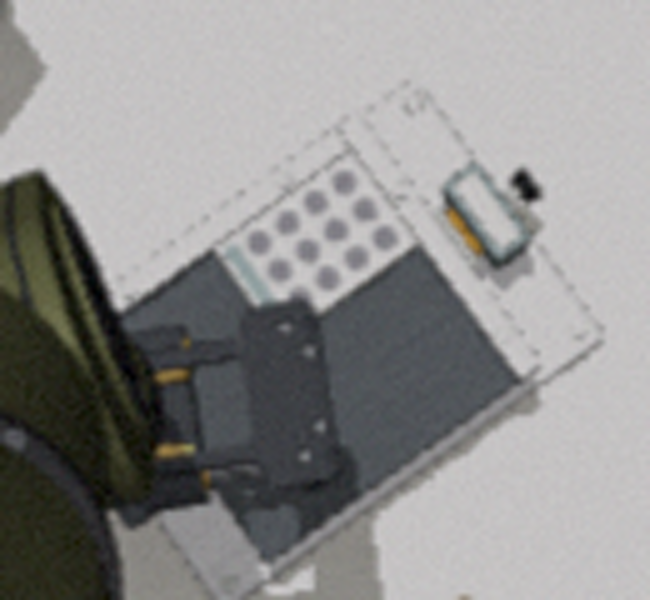

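```bash
python3 - <<'E'
from st import *
t=lambda a:(190+(a[0]+.5)/6-.5,160+(a[1]+.5)/6-.5)
for n,a,z in[("foot",(94,178),.073),("pad",(101,238),.039)]:
    g=unproj("scene",[t(a)],z)[0]; print(n,g,own(g).round(1))
E
```

```text
foot [0.48686685 0.17379086 0.073     ] [-94.2  -1.9]
pad [0.48729272 0.17637593 0.039     ] [-96.1  -0.1]
```

Request:
{"name": "apply_moves", "arguments": {
  "delta_pos": [
    [1,-0.2,-0.06],
    [2,-0.2,-0.06],
    [2.6,-0.2,-0.06],
    [2.9,-0.2,-0.06],
    [3.1,-0.2,-0.06],
    [3.3,-0.2,-0.06],
    [3.5,-0.2,-0.06],
    [3.7,-0.2,-0.06],
    [3.8,-0.2,-0.06],
    [3.8,-0.2,-0.06]
  ],
  "yaw": [0,0,0,0,0,0,0,0,0,0],
  "gripper": [10,10,10,10,10,10,10,10,10,10],
  "force": 55
}}

```text
clock: 16.67
tool_pos: [0.492, 0.1792, 0.0819]
eef_rot: [0.707, 0.045, -0.704, 0.049]
contact_force: [-1.1, -0.0, 4.0]
opening: 0.244
```

```bash
python3 - <<'E'
from st import *
st(); im=snapshot("scene"); crop("",im,(190,160,120,100),6,"pics/c2.png")
E
```

```text
t 16.6667 [0.492  0.1792 0.0819] yaw -82.4 open 21.4 F [-1.1 -0.   4. ] q7 -1.79 own [-95.7   5.4]
```

View pics/c2.png

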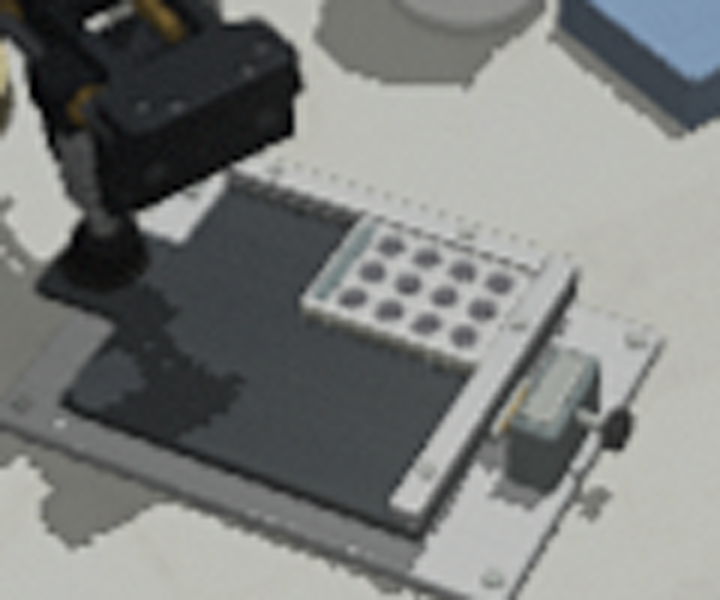

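Request:
{"name": "apply_moves", "arguments": {
  "delta_pos": [
    [0.2,0,0],
    [0.35,0,0],
    [0.5,0,0],
    [0.6,0,0],
    [0.7,0,0],
    [0.7,0,0]
  ],
  "yaw": [0,0,0,0,0,0],
  "gripper": [10,10,10,10,10,10]
}}

```text
clock: 17.22
tool_pos: [0.4921, 0.1791, 0.0775]
eef_rot: [0.708, 0.045, -0.704, 0.049]
contact_force: [-6.1, -1.7, 30.3]
opening: 0.246
```

```bash
python3 - <<'E'
from st import *
st(); im=snapshot("scene"); crop("",im,(190,160,120,100),6,"pics/c3.png")
E
```

```text
t 17.2167 [0.4921 0.1791 0.0775] yaw -82.4 open 21.7 F [-6.1 -1.7 30.3] q7 -1.79 own [-95.6   5.4]
```

View pics/c3.png

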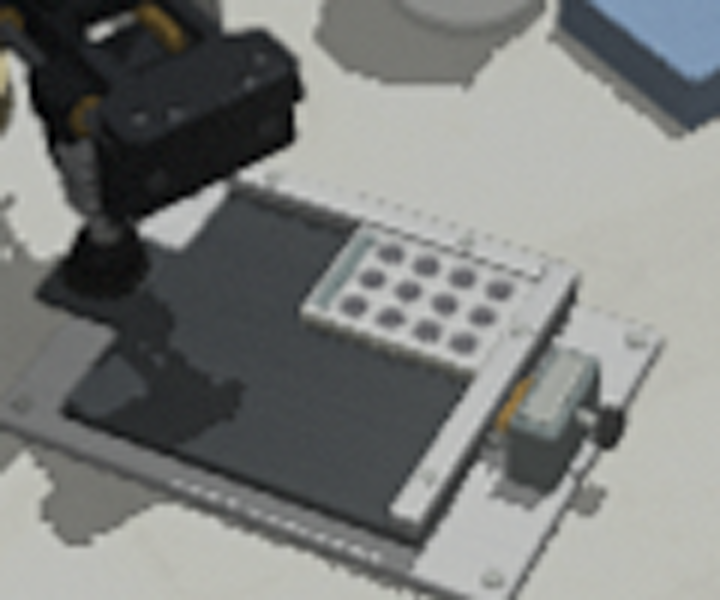

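Request:
{"name": "apply_moves", "arguments": {
  "delta_pos": [
    [-0.1,0,0],
    [-0.3,0,0],
    [-0.5,0,0],
    [-0.8,0,0],
    [-1.5,0,0],
    [-3,0,0],
    [-5,0,0],
    [-6.5,0,0],
    [-6.5,0,0],
    [-6.5,0,0]
  ],
  "yaw": [0,0,0,0,0,0,0,0,0,0],
  "gripper": [10,10,10,10,10,10,10,10,10,10]
}}

```text
clock: 18.1
tool_pos: [0.4921, 0.1797, 0.1429]
eef_rot: [0.708, 0.045, -0.703, 0.049]
contact_force: [0.4, -0.2, -0.4]
opening: 0.242
```

```bash
python3 - <<'E'
from st import *
s,M,p=st(); print(M.T@(np.array([.4487,-.2208,.14])-p)*100, M.T@(np.array([.452,-.224,.14])-p)*100); im=snapshot("scene"); crop("",im,(190,160,120,100),6,"pics/c4.png");im=snapshot("top"); crop("",im,(205,165,130,120),5,"pics/c4t.png")
E
```

```text
t 18.1 [0.4921 0.1797 0.1429] yaw -82.4 open 21.3 F [ 0.4 -0.2 -0.4] q7 -1.79 own [-96.1   5.8]
[ 0.44038075 39.11706462  9.62354024] [ 0.44433597 39.47805656  9.33898941]
```

View pics/c4.png

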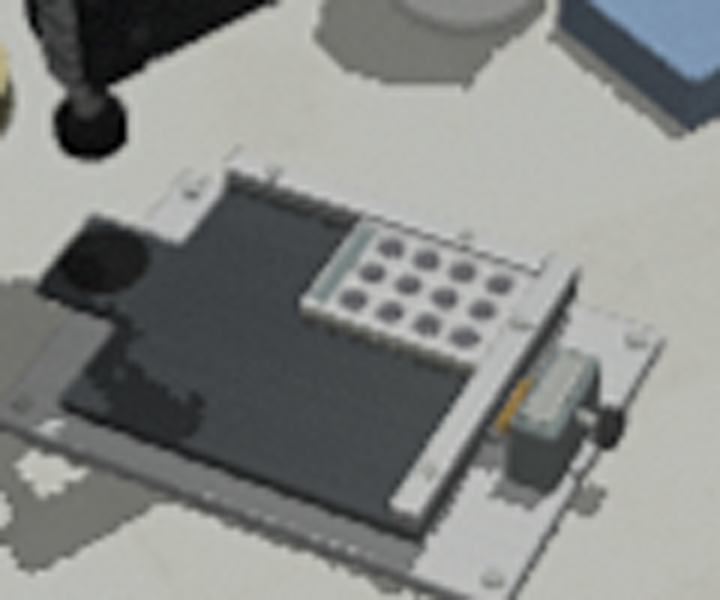

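View pics/c4t.png

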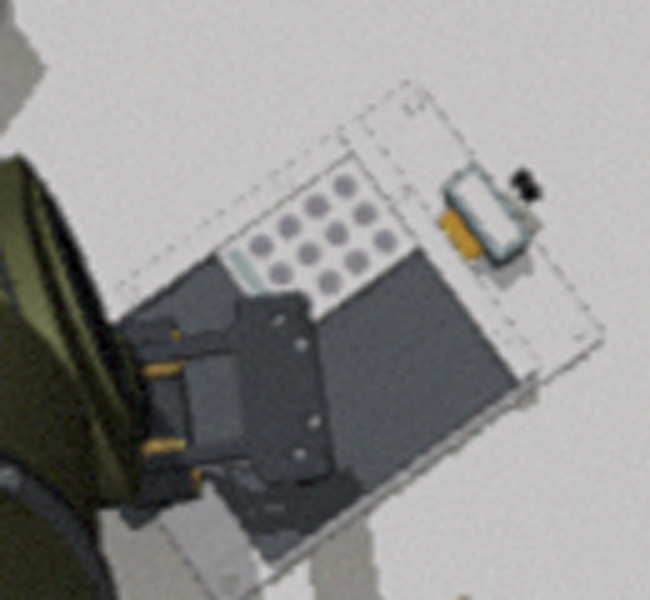

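Request:
{"name": "apply_moves", "arguments": {
  "delta_pos": [
    [0,2,0.5],
    [0,5,1.2],
    [0,9,2.1],
    [0,13,3.1],
    [0,17,4],
    [0,21,5],
    [0,25,5.9],
    [0,29,6.9],
    [0,33,7.8],
    [0,36.5,8.6]
  ],
  "yaw": [0.05,0.12,0.2,0.3,0.4,0.5,0.6,0.7,0.78,0.78],
  "gripper": [10,10,10,10,10,10,10,10,10,10]
}}

```text
clock: 19.03
tool_pos: [0.453, -0.1966, 0.1426]
eef_rot: [0.671, -0.228, -0.668, -0.225]
contact_force: [1.1, 0.3, -0.7]
opening: 0.243
```

```bash
python3 - <<'E'
from st import *
s,M,p=st(); print(M.T@(np.array([.452,-.224,.14])-p)*100)
E
```

```text
t 19.0333 [ 0.453  -0.1966  0.1426] yaw -127.3 open 21.4 F [ 1.1  0.3 -0.7] q7 -1.71 own [ 191.1 -240.4]
[ 0.27724863  2.24302291 -1.58111764]
```

Request:
{"name": "apply_moves", "arguments": {
  "delta_pos": [
    [0,1.1,-0.8],
    [0,2.2,-1.6],
    [0,2.2,-1.6],
    [0,2.2,-1.6],
    [0,2.2,-1.6]
  ],
  "yaw": [0,0,0,0,0],
  "gripper": [10,10,10,10,10]
}}

```text
clock: 19.45
tool_pos: [0.4522, -0.2221, 0.1421]
eef_rot: [0.671, -0.227, -0.669, -0.225]
contact_force: [-0.9, 0.1, -1.4]
opening: 0.245
```

```bash
python3 - <<'E'
from st import *
s,M,p=st(); print(M.T@(np.array([.452,-.224,.0575])-p)*100); look("d1",(360,200,110,130),(230,270,110,130))
E
```

```text
t 19.45 [ 0.4522 -0.2221  0.1421] yaw -127.3 open 21.5 F [-0.9  0.1 -1.4] q7 -1.67 own [ 211.7 -255.6]
[ 8.45854748  0.13880084 -0.06842128]
```

View pics/d1.png

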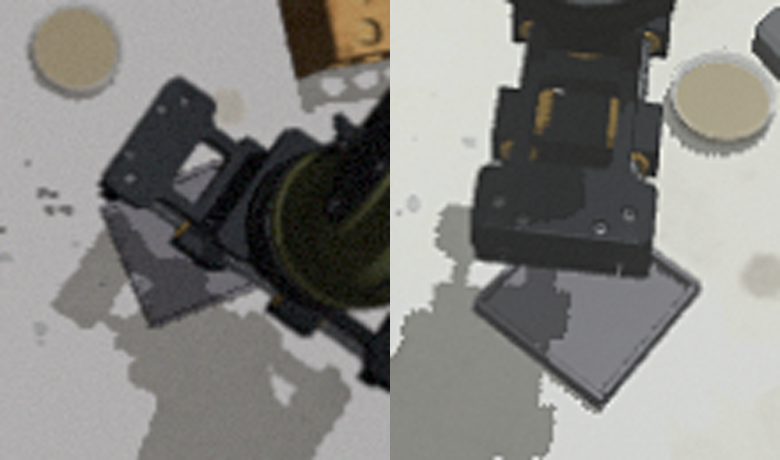

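Request:
{"name": "apply_moves", "arguments": {
  "delta_pos": [
    [2,0.1,0],
    [4,0.1,0],
    [6,0.1,0],
    [7.2,0.1,0],
    [7.8,0.1,0],
    [8.2,0.1,0],
    [8.4,0.1,0],
    [8.5,0.1,0],
    [8.5,0.1,0]
  ],
  "yaw": [0,0,0,0,0,0,0,0,0],
  "gripper": [10,10,10,10,10,10,10,10,10]
}}

```text
clock: 20.3
tool_pos: [0.4524, -0.2231, 0.0579]
eef_rot: [0.672, -0.227, -0.669, -0.224]
contact_force: [0.2, -0.1, -0.6]
opening: 0.245
```

```bash
python3 - <<'E'
from st import *
st(); M=R.from_quat(get_state()['eef_rot']).as_matrix(); print(M[:,0]); look("d2",(360,200,110,130),(230,270,110,130))
E
```

```text
t 20.3 [ 0.4524 -0.2231  0.0579] yaw -127.2 open 21.5 F [ 0.2 -0.1 -0.6] q7 -1.66 own [ 212.6 -256. ]
[ 0.00256461 -0.00511976 -0.99998361]
```

View pics/d2.png

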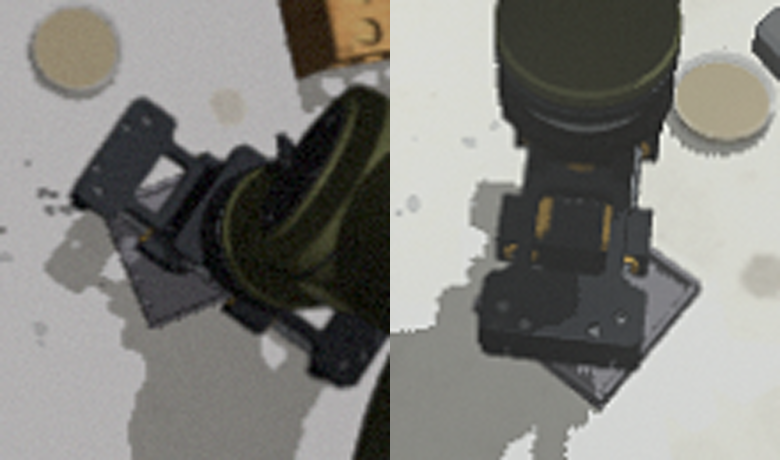

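Request:
{"name": "apply_moves", "arguments": {
  "delta_pos": [
    [0.08,0,0],
    [0.14,0,0],
    [0.14,0,0]
  ],
  "yaw": [0,0,0],
  "gripper": [10,10,10]
}}

```text
clock: 20.65
tool_pos: [0.4527, -0.2234, 0.0569]
eef_rot: [0.672, -0.227, -0.668, -0.224]
contact_force: [0.3, 0.5, 1.9]
opening: 0.248
```

Request:
{"name": "apply_moves", "arguments": {
  "delta_pos": [
    [0,0,0],
    [0,0,0],
    [0,0,0],
    [0,0,0],
    [0,0,0],
    [0,0,0],
    [0,0,0],
    [0,0,0],
    [0,0,0],
    [0,0,0]
  ],
  "yaw": [0,0,0,0,0,0,0,0,0,0],
  "gripper": [27,30,35,45,60,80,100,100,100,100]
}}

```text
clock: 21.48
tool_pos: [0.4527, -0.2234, 0.0569]
eef_rot: [0.672, -0.227, -0.668, -0.224]
contact_force: [0.0, 0.1, 0.0]
opening: 0.854
```

Request:
{"name": "apply_moves", "arguments": {
  "delta_pos": [
    [0,0,0],
    [-1,0,0],
    [-3,0,0],
    [-6,0,0],
    [-9,0,0],
    [-12,0,0],
    [-15,0,0],
    [-15,0,0]
  ],
  "yaw": [0,0,0,0,0,0,0,0],
  "gripper": [100,100,100,100,100,100,100,100]
}}

```text
clock: 22.15
tool_pos: [0.4546, -0.224, 0.2124]
eef_rot: [0.675, -0.227, -0.665, -0.224]
contact_force: [-0.1, -0.9, -0.7]
opening: 1.0
```

Request:
{"name": "apply_moves", "arguments": {
  "delta_pos": [
    [0,3,2],
    [0,6,4],
    [0,9,7],
    [0,12,9],
    [0,14,11],
    [0,14,11],
    [0,14,11]
  ],
  "yaw": [0,0,0,0,0,0,0],
  "gripper": [100,100,100,100,100,100,100]
}}

```text
clock: 22.73
tool_pos: [0.2808, -0.269, 0.2109]
eef_rot: [0.675, -0.229, -0.665, -0.225]
contact_force: [0.3, -0.8, 0.6]
opening: 0.997
```

```bash
python3 - <<'E'
from st import *
st(); look("e1",(370,220,90,90),(230,310,90,90)); look("e2",(205,165,130,120),(185,160,130,120))
b=snapshot("top");cv2.imwrite("pics/e3.png",b[:,:,::-1])
E
```

```text
t 22.7333 [ 0.2808 -0.269   0.2109] yaw -127.4 open 87.8 F [ 0.3 -0.8  0.6] q7 -1.44 own [ 152.7 -423.3]
```

View pics/e1.png

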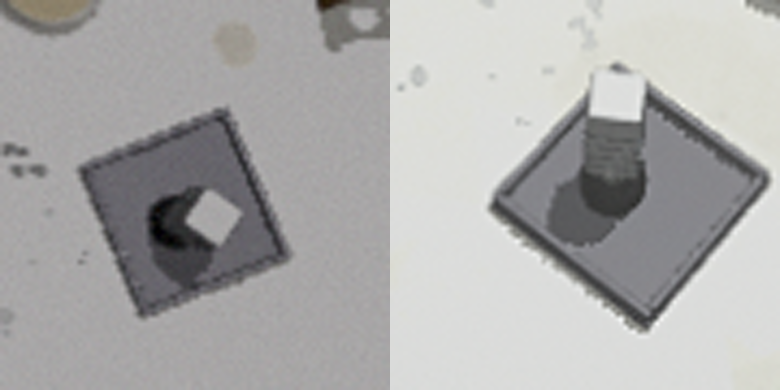

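View pics/e2.png

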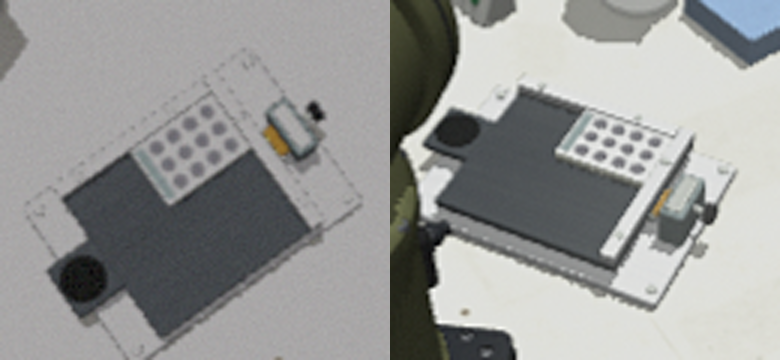

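View pics/e3.png

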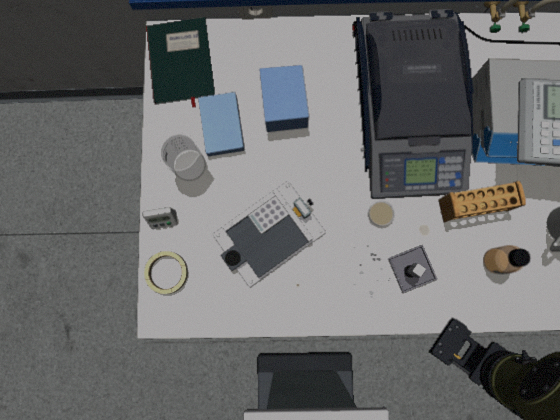

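```bash
python3 - <<'E'
from st import *
im=snapshot("top"); crop("",im,(240,185,60,55),12,"pics/e4.png")
E
```

```text
(no output)
```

View pics/e4.png

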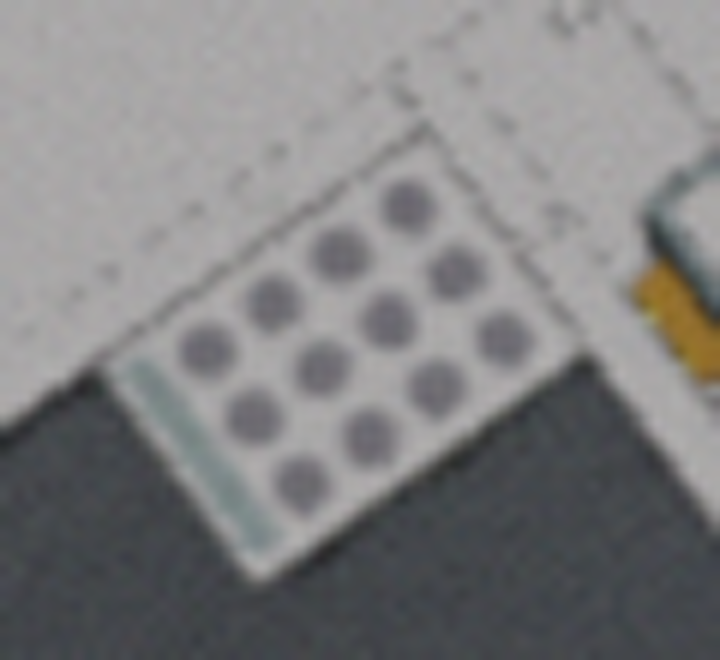

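Seen from above, the plate sits flush against both fences, with only a hairline seam along each.

```bash
python3 -c "
from plant import *
print(finish_job())"
```

```text
the job is handed in; nothing more can be done
None
```

The job is done and handed in at about 23 s on the robot's clock. The plate is in the corner, the lift is caught down, and the tool stands upright in its tray.

- **Nudging:** I pushed the plate against the +y fence, then the +x fence, then repeated both. Each fence pushed back with about 4–5 N. On the repeat, the tool stopped within 0.2 mm of where it had stopped before.
- **Pressing:** I pressed the rubber pad down to the bottom stop, with about 30 N at the wrist. The catch came back out over the tongue, and the platform stayed down when I let go.
- **Tool:** I set it down in its tray near where it started, let go and moved the arm clear.

In the last pictures there are only hairline seams between the plate and both fences. The tape roll, beaker, timer and petri dish look unmoved. My measurements of the two cameras disagreed by 2–3 mm, so I relied on the contact forces and the close-up for flushness. No check failed.

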